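Wipe the clay chips off the modelling board

TASK

Pick up the wooden scraper block by its ridge handle and use it to wipe all four dry clay chips off the white modelling board, over the open end, into the metal catch tray there. Push the chips only with the scraper, never with the gripper. Then stand the scraper back on the bench on its flat sole, clear of the board and tray, and leave the pot, the small clay head and the mallet alone.

Things in the scene. Friction and masses are not known exactly. Their poses are not given: they have to be found in the camera images.
- board: Fixed white modelling board, 254 mm along its x, 260 mm along its y (roughly world y), flat top 45 mm above the bench. Origin: its centre at bench level, z up. Rims 12 mm wide and 12 mm high run along both sides (x = -121 and +121 mm), 230 mm of clear surface between; both ends (y = -130, +130 mm) have no rim. The catch tray is at the +y end.
- tray (a point): Centre of the inner floor of the open aluminium catch tray fixed to the board's +y end: at x = 0, y = 190 mm, z = 4 mm in the board's frame, same axes. The tray reaches from y = 130 to 250 mm in the board's frame and is as wide as the board; its outer walls stand 40 mm above the bench.
- scraper: Loose wooden scraper block, 0.2 to 0.42 kg, standing on the bench left or right of the board. Flat sole 150 mm along its x, 44 mm along y, 22 mm high, steel-edged long sides; on it a ridge handle 110 mm along x, 28 mm thick along y, from 22 to 80 mm height. Origin: centre of the underside of the sole; z up when it stands on its sole.
- chip1: Dry brown clay chip, rectangular, 60 x 40 mm and 16 mm thick, about 45 g, lying flat and loose on the board. Origin: its centre.
- chip2: Dry brown clay chip, irregular, about 54 x 48 mm and 16 mm thick, about 45 g, lying loose on the board. Origin: near its centre, at half its thickness.
- chip3: Dry brown clay chip, six-sided, 60 mm across and 16 mm thick, about 45 g, lying loose on the board. Origin: its centre.
- chip4: Dry brown clay chip, blunt-pointed, about 58 x 44 mm and 16 mm thick, about 45 g, lying loose on the board. Origin: near its centre, at half its thickness.
- pot: Bystander: steel pot holding brushes, 80 mm across, 100 mm high (brush tips at about 200 mm), standing on the bench on the other side of the board from the scraper. Origin: centre of its underside.
- maquette: Bystander: small brown clay head on a foot, 95 mm across, 152 mm high, on the bench beyond the board. Origin: centre of its underside.
- mallet: Bystander: wooden mallet lying on the bench beyond the board, 220 mm long, head 56 mm thick. Origin: on the bench under its handle, about 60 mm from the head's middle; its x points along the handle to the head.

How it is judged (in metres and radians):
On the way, in this order (a step that is already met when the one before it is completed fails the run):
1. the scraper is brought down to the board's surface (x of scraper in the frame of board between -0.13 and 0.13 m and y of scraper in the frame of board between -0.17 and 0.17 m and z of scraper in the frame of board between 0.035 and 0.059 m and angle between scraper's own z axis and vertical below 0.5 rad), for 0.2 s.
2. all four chips have been wiped over the end into the catch tray (x of chip1 in the frame of board between -0.125 and 0.125 m and y of chip1 in the frame of board between 0.13 and 0.25 m and z of each of chip1, chip2, chip3, chip4 in the frame of board below 0.042 m and x of chip2 in the frame of board between -0.125 and 0.125 m and y of chip2 in the frame of board between 0.13 and 0.25 m and x of chip3 in the frame of board between -0.125 and 0.125 m and y of chip3 in the frame of board between 0.13 and 0.25 m and x of chip4 in the frame of board between -0.125 and 0.125 m and y of chip4 in the frame of board between 0.13 and 0.25 m), for 0.2 s.
At the end, for the whole second after the job is handed in: All four chips lie at rest in the catch tray (centres within its walls and below the board's surface, under 42 mm above the bench); the scraper stands released and at rest on its sole on the bench (within 0.12 rad of upright), its centre more than about 20 mm outside the outline of board and tray (all of step 2 and height (world z) of scraper below 0.012 m and angle between scraper's own z axis and vertical below 0.12 rad and linear speed of scraper below 0.02 m/s and not (x of scraper in the frame of board between -0.145 and 0.145 m and y of scraper in the frame of board between -0.145 and 0.27 m) and linear speed of each of chip1, chip2, chip3, chip4 below 0.03 m/s); the robot touches nothing.
It fails at once if the gripper or arm touches a chip (contact force between any of the fingers, the arm and chip1 above 0.15 N or contact force between any of the fingers, the arm and chip2 above 0.15 N or contact force between any of the fingers, the arm and chip3 above 0.15 N or contact force between any of the fingers, the arm and chip4 above 0.15 N).
It fails at once if a chip is lifted well off the board (height (world z) of any of chip1, chip2, chip3, chip4 above 0.1 m).
It fails at once if the pot, the clay head or the mallet is shifted by more than 30 mm or tipped (distance of any of pot, maquette, mallet from where it was at the start of the episode above 0.03 m or angle between any of pot, maquette's own z axis and vertical above 0.4 rad).
It also fails if it takes over 67 s, if anything falls off the work surface, if the arm or the gripper's body presses on something with over 40 N, if the wrist force passes 120 N, or if a joint passes its speed limit or range.

ROBOT

A 7-joint arm with a two-finger parallel gripper is mounted at the origin on the work surface. World frame = base frame: x ahead of the robot, y to its left, z up, the work surface at z = 0. Lengths are in mm, angles in rad, forces in N, time in s.
With the tool pointing down it reaches from about 400 to 875 mm from the base axis. Payload 4.4 kg.
Tool frame: the origin (TCP) lies midway between the tips of the shut fingers; the grasp point (between the pads) lies 19 mm behind it; z points along the fingers, y is the line along which they close (so a half turn about z gives the same grasp; the last joint's range is limited). The gripper opens to 85 mm and grips with 20 to 120 N. Pads are 22 mm wide; open, the fingers measure 114 mm over their backs; the gripper's body (76 mm by 85 mm) begins 54 mm behind the grasp point. The pads swing forward as they close: fully open they stand 13 mm farther back than shut.
Start: joints at [1.26, 0.628, 0.038, 1.517, -0.027, 0.996, -0.02], TCP at [157.563, -630.628, 231.313] pointing down, gripper open.
Joint ranges: [-3.06, 3.06], [-0.37, 2.12], [-1.25, 1.32], [0.18, 2.47], [-1.1, 4.24], [0.23, 1.98], [-2.94, 2.94]. Speed limits (rad/s): [2.57, 2.57, 3.14, 3.14, 3.14, 3.14, 3.14].

INTERFACE

Orientations are given as [roll, pitch, yaw] about the fixed x, y, z axes, in that order (R = Rz(yaw) Ry(pitch) Rx(roll)).
In Python, from cell import ctrl gives the robot as it stands.
- The arm moves only by the shell command python3 -m crank 'ROWS' [OPENING]. ROWS is JSON, a list that holds one entry, the list of rows, each a list of 4 numbers: the shift along the tool's x, y, z normalised to -1 to 1, where 1 is 2.5 cm, then the turn about the tool's z normalised to -1 to 1, where 1 is 0.08 rad. In form: [[[dx, dy, dz, turn], ...]]. A call has 1 to 12 rows; each row shifts and turns the commanded pose from where the row before left it, along the tool's axes as they then stand; what a row does not reach is not made up. A row lasts 1/12 s, in which the tool goes at most 41.7 mm and 7.16 degrees, less where a joint would pass 70% of its speed; a pose out of reach is approached as far as the arm can. A call with a number of a shift or a turn outside -1 to 1 is refused whole. A call with a gripper value outside its range is refused whole. OPENING is the closure, from -1 (fully open) to 1 (shut), set as the call begins (- or left out, the last holds). The fingers move at their own pace and stop on an object; the grip force is fixed at half the most. Time passes only in rows, so rows that do not move let the fingers close. It gives the time, the measured TCP pose, the force, the opening and the grip force at its end, in the units of the state.
- ctrl.read_state(): the state, without advancing time (a new reading comes with each control period).
- ctrl.get_image(name): name is "scene" or "side" or "wrist"; returns a dict with "img" (400x640x3 uint8, red, green, blue), "intrinsics" (3x3 intrinsics, pixels), "extrinsics" (4x4, takes a point from camera to world coordinates). Camera axes: x right, y up, looking along -z (the intrinsics and any distortion apply to the point x, -y, -z); pixel columns grow to the right and rows downward; lengths in mm; the calibration is good to about 2 mm. A picture is of the moment at which its call begins. There is no depth.
- ctrl.finish_job(): hands the job in; it is judged then, once.
Trained networks look in the newest picture that a camera, given by its name, has taken for a name from the list of things; names that differ only in an ending like _2 or _b are one class to them, and where a whole thing is asked for, a point or a joint stands for the part that bears it (a point fixed in the world has none). Each returns a list of dicts, best first, with "confidence" (0 to 1); they miss things now and then, are a little off and sometimes report something else, mostly with a low value. They report only what shows in the picture. A call takes as long as a camera call.
- ctrl.find_in(camera, target): "position" ([row, column] in pixels, amid what is visible of it).
- ctrl.trace(camera, target): "mask" (400x640 bool, what is visible of it) and "position" ([row, column] in pixels, amid what is visible of it).
- ctrl.place_of(camera, target): "position" ([row, column] in pixels: a listed point, or the origin of a listed thing).
The state is a dict: "clock": time; "qpos": joint angles; "qd": joint speeds; "tau": joint torques, N m; "eef_pos": TCP position; "tool_rot": TCP orientation; "force": force on the tool from outside, world axes, zero at the start; "torque": the same for the moment, N m; "width": finger opening in mm; "gripper_force": force on a finger pad.
Only numpy, scipy, OpenCV 4.12 (cv2) and the standard library are available. Lean on these libraries where they do the work, as an engineer would, in place of code of your own. Each camera call takes 0.05 s, during which the arm holds its last target. There are 200 camera calls.

## Working session

There is one attempt and no reset: what is moved stays moved. The work goes in short steps, Python scripts to look and compute and a shell command to move; the robot and the scene stay as the last step left them, time stands still between calls to the robot, and variables do not carry over. Pictures are saved under pics/ and viewed, at most 10 in all, crops included, and the job is handed in when it is done.

```bash
mkdir -p pics; cat > h.py <<'E'
import numpy as np, cv2
from cell import ctrl
def ray(im,pos,z):
    K=im["intrinsics"];E=np.array(im["extrinsics"])
    r,c=pos; d=np.linalg.inv(np.array(K))@[c,r,1]; d=E[:3,:3]@[d[0],-d[1],-d[2]]
    o=E[:3,3]; return o+d*(z-o[2])/d[2]
def proj(im,p):
    E=np.array(im["extrinsics"]);q=E[:3,:3].T@(np.array(p)-E[:3,3]);q=[q[0],-q[1],-q[2]]
    u=np.array(im["intrinsics"])@q;return u[:2]/u[2]
E
python3 - <<'E'
from h import *
s=ctrl.read_state();print(s)
for cam in("scene","side","wrist"):
    im=ctrl.get_image(cam);cv2.imwrite(f"pics/{cam}0.png",im["img"][:,:,::-1])
    print(cam,im.keys(),np.round(np.array(im["extrinsics"]),2).tolist())
    for t,z in(("board",0),("tray",4),("scraper",0),("chip1",53),("chip2",53),("chip3",53),("chip4",53),("pot",0),("maquette",0),("mallet",0)):
        for d in ctrl.place_of(cam,t)[:2]:
            print(t,np.round(d["position"]),round(d["confidence"],2),np.round(ray(im,d["position"],z)))
E
```

```text
{'clock': 0.0, 'qpos': array([ 1.26018938,  0.62930414,  0.03842843,  1.51837946, -0.02697776,
        0.99626526, -0.01998427]), 'qd': array([ 0.00164321,  0.0006474 ,  0.00079388, -0.00098164,  0.00049748,
       -0.0006782 , -0.00049288]), 'tau': array([ 1.82686788e-03, -5.63403583e+01,  1.22644454e+00, -1.93445832e+01,
        1.09101157e-02,  1.05500247e-02, -4.52715966e-06]), 'eef_pos': array([ 157.42024226, -630.01483784,  230.41236994]), 'tool_rot': array([-3.13975438e+00,  3.28017708e-05,  2.44845493e-01]), 'force': array([-0.53851257,  0.56164242, -0.06794971]), 'torque': array([0.04829565, 0.03863469, 0.01319306]), 'gripper_force': 0.0, 'width': 85.5778367980215}
scene dict_keys(['img', 'intrinsics', 'extrinsics']) [[0.26, -0.74, 0.61, 1356.02], [0.96, 0.21, -0.16, -177.72], [-0.0, 0.64, 0.77, 937.28], [0.0, 0.0, 0.0, 1.0]]
board [197. 286.] 0.81 [550. -63.   0.]
tray [187. 340.] 0.95 [556. 121.   4.]
scraper [214. 189.] 0.7 [ 537. -375.    0.]
chip1 [176. 274.] 0.79 [496. -87.  53.]
chip1 [196. 303.] 0.69 [606. -16.  53.]
chip2 [176. 274.] 0.79 [496. -87.  53.]
chip2 [196
[... 588 characters left out ...]
   4.]
scraper [179. 427.] 0.56 [ 530. -370.    0.]
chip1 [215. 320.] 0.82 [604.   0.  53.]
chip1 [219. 379.] 0.74 [495. -86.  53.]
chip2 [215. 320.] 0.82 [604.   0.  53.]
chip2 [219. 379.] 0.74 [495. -86.  53.]
chip3 [215. 320.] 0.82 [604.   0.  53.]
chip3 [219. 379.] 0.74 [495. -86.  53.]
chip4 [215. 320.] 0.82 [604.   0.  53.]
chip4 [219. 379.] 0.74 [495. -86.  53.]
pot [377. 206.] 0.62 [493. 417.   0.]
pot [219. 380.] 0.51 [ 522. -138.    0.]
maquette [152. 356.] 0.59 [ 767. -338.    0.]
mallet [197. 271.] 0.87 [791.  -2.   0.]
wrist dict_keys(['img', 'intrinsics', 'extrinsics']) [[0.24, 0.92, 0.32, 238.36], [-0.97, 0.23, 0.08, -609.65], [-0.0, -0.32, 0.95, 373.03], [0.0, 0.0, 0.0, 1.0]]
```

```bash
python3 -c "
import cv2,numpy as np
cv2.imwrite('pics/both.png',cv2.resize(np.vstack([cv2.imread('pics/scene0.png'),cv2.imread('pics/side0.png')]),(480,600)))"
```

```text
(no output)
```

View pics/scene0.png

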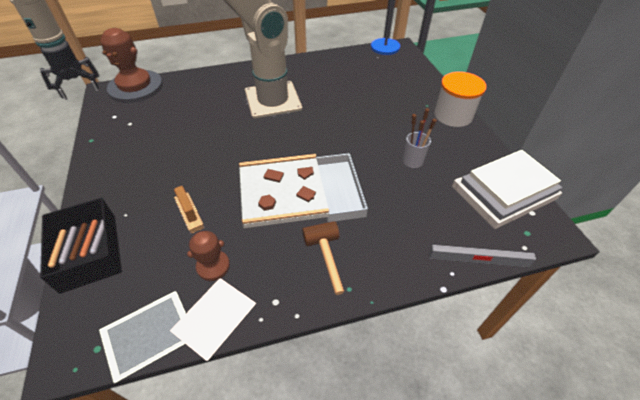

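View pics/side0.png

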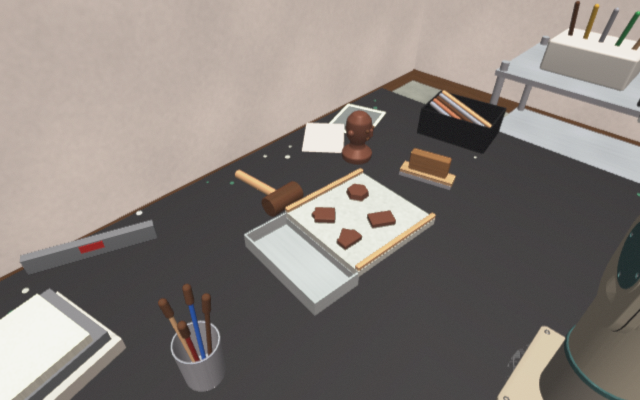

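```bash
cat >> h.py <<'E'
from scipy.optimize import minimize
def box(cx,cy,lx,ly,z0,z1): return np.array([[cx+a*lx/2,cy+b*ly/2,z] for a in(-1,1) for b in(-1,1) for z in(z0,z1)])
SCR=[box(0,0,150,44,0,22),box(0,0,110,28,22,80)]
BRD=[box(0,0,254,260,0,45),box(-121,0,12,260,45,57),box(121,0,12,260,45,57)]
def sil(im,parts,p):
    m=np.zeros((400,640),np.uint8);c,s=np.cos(p[2]),np.sin(p[2])
    for b in parts:
        w=np.c_[p[0]+c*b[:,0]-s*b[:,1],p[1]+s*b[:,0]+c*b[:,1],b[:,2]+(p[3] if len(p)>3 else 0)]
        q=np.array([proj(im,x) for x in w])
        cv2.fillConvexPoly(m,cv2.convexHull((q*16).astype(np.int32)),1,shift=4)
    return m>0
def fit(views,parts,p0s):
    best=None
    for p0 in p0s:
        f=lambda p:-sum((sil(i,parts,p)&m).sum()/(sil(i,parts,p)|m).sum() for i,m in views)/len(views)
        S=np.array([p0]+[np.array(p0)+d for d in np.diag([15,15,.15])])
        r=minimize(f,p0,method="Nelder-Mead",options=dict(initial_simplex=S,xatol=.05,fatol=1e-4))
        if best is None or r.fun<best.fun:best=r
    return best.x,best.fun
E
python3 - <<'E'
from h import *
ims={c:ctrl.get_image(c) for c in("scene","side")}
def tr(c,t): return (ims[c],ctrl.trace(c,t)[0]["mask"])
vb=[tr(c,"board") for c in ims];vs=[tr(c,"scraper") for c in ims]
b,f=fit(vb,BRD,[(547,-70,-.05),(547,-70,.1)]);print("board",b,f,[fit([v],BRD,[b]) for v in vb])
s,f=fit(vs,SCR,[(534,-372,a) for a in(-.6,-.2,.2,.6)]);print("scr",s,f,[fit([v],SCR,[s]) for v in vs])
np.save("b.npy",b)
R=np.array([[np.cos(b[2]),-np.sin(b[2])],[np.sin(b[2]),np.cos(b[2])]])
for c in ims:
  for t in("chip1",):
    for d in ctrl.place_of(c,t):
      w=ray(ims[c],d["position"],53)[:2]; print(c,round(d["confidence"],2),np.round(w),np.round(R.T@(w-b[:2])))
for t,z in(("pot",0),("maquette",0),("mallet",0)): print(t)
E
```

```text
board [ 5.56261575e+02  4.57196431e+01 -9.10731452e-02] -0.6677561201254254 [(array([ 5.56654234e+02,  4.32317153e+01, -1.09927622e-01]), np.float64(-0.6240379681888147)), (array([ 5.56216167e+02,  4.59920170e+01, -9.47646972e-02]), np.float64(-0.714573073454949))]
scr [ 5.38525139e+02 -3.73223345e+02  2.54659229e-01] -0.9110763323880604 [(array([ 5.39020880e+02, -3.73020537e+02,  2.51826688e-01]), np.float64(-0.9245541838134431)), (array([ 5.35714768e+02, -3.73135076e+02,  2.95583245e-01]), np.float64(-0.9072762395363811))]
scene 0.77 [494. -85.] [ -50. -136.]
scene 0.49 [513.  18.] [-40. -31.]
scene 0.49 [ 590. -127.] [  50. -169.]
scene 0.49 [597.  -9.] [ 46. -51.]
side 0.87 [ 607. -136.] [  67. -176.]
side 0.79 [493. -77.] [ -52. -128.]
side 0.6 [591.   0.] [ 39. -42.]
side 0.58 [500.  20.] [-54. -31.]
pot
maquette
mallet
```

```bash
echo 'BT=BRD+[box(0,190,254,120,0,40)]' >> h.py
python3 - <<'E'
from h import *
ims={c:ctrl.get_image(c) for c in("scene","side")}
vb=[]
for c in ims:
    m=ctrl.trace(c,"board")[0]["mask"].astype(np.uint8)
    cs,_=cv2.findContours(m,cv2.RETR_EXTERNAL,cv2.CHAIN_APPROX_NONE); h=cv2.drawContours(np.zeros_like(m),[max(cs,key=cv2.contourArea)],-1,1,-1)
    vb.append((ims[c],h>0))
b,f=fit(vb,BT,[(547,-70,-.05),(547,-70,.1)]);print("board",b,f,[fit([v],BT,[b]) for v in vb])
np.save("b.npy",b)
c_,s_=np.cos(b[2]),np.sin(b[2]);R=np.array([[c_,-s_],[s_,c_]])
print("tray",b[:2]+R@[0,190])
for c in ims:
  for d in ctrl.place_of(c,"chip1"):
      w=ray(ims[c],d["position"],53)[:2]; print(c,round(d["confidence"],2),np.round(w),np.round(R.T@(w-b[:2])))
ov=[]
for c in ims:
    o=ims[c]["img"][:,:,::-1].copy()
    for parts,p in((BT[:1],b),(BT[1:2],b),(BT[3:],b),(SCR,(538,-373,.26))):
        cs,_=cv2.findContours(sil(ims[c],parts,p).astype(np.uint8),cv2.RETR_EXTERNAL,cv2.CHAIN_APPROX_NONE);cv2.drawContours(o,cs,-1,(0,255,0),1)
    ov.append(cv2.resize(o[130:330,160:480],(800,500))[:, :])
cv2.imwrite("pics/ov.png",cv2.resize(np.vstack(ov),(480,600)))
E
```

```text
board [ 5.44812499e+02 -7.09635031e+01 -8.76967808e-02] -0.9226210753549617 [(array([ 5.39494231e+02, -6.99312115e+01, -1.06231395e-01]), np.float64(-0.9118430612739162)), (array([ 5.48554571e+02, -7.13438375e+01, -7.99885853e-02]), np.float64(-0.9397832195905259))]
tray [561.45353816 118.30634609]
scene 0.8 [ 592. -126.] [ 52. -51.]
scene 0.69 [494.  14.] [-58.  80.]
scene 0.61 [605. -10.] [55. 66.]
scene 0.59 [499. -83.] [-44. -16.]
side 0.89 [500. -85.] [-43. -18.]
side 0.82 [506.  15.] [-46.  82.]
side 0.75 [ 607. -140.] [ 68. -63.]
side 0.63 [590.  -6.] [39. 68.]
```

View pics/ov.png

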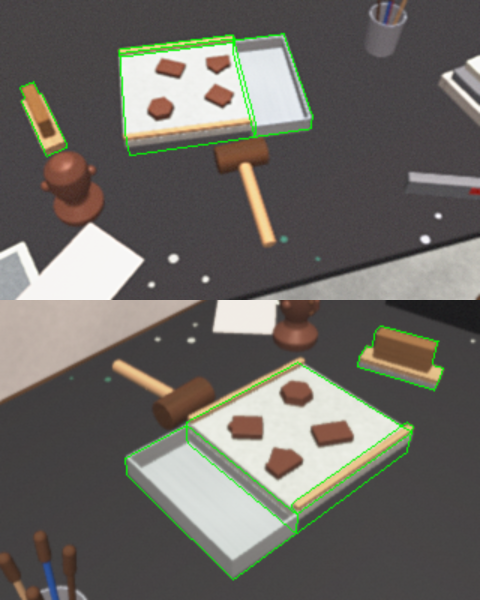

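The overlay fits the board, tray and scraper in both views; the chips lie in two lanes. Scraper is at (538,-373), yaw 0.255. I'm moving above it now.

```bash
python3 -m crank '[[[0.8,-0.3,0,0],[0.96,-0.35,0,0],[0.96,-0.35,0,0],[0.96,-0.35,0,0],[0.96,-0.35,0,0],[0.96,-0.35,0,0],[0.96,-0.35,0,0],[0.96,-0.35,0,0],[0.96,-0.35,0,0],[0.96,-0.35,0,0],[0.96,-0.35,0,0],[0.96,-0.35,0,0]]]' -1
python3 -m crank '[[[0.96,-0.35,0,0],[0.96,-0.35,0,0],[0.96,-0.35,0,0],[0.96,-0.35,0,0],[0.5,-0.2,0,0],[0,0,0,0],[0,0,0,0]]]'
```

```text
clock: 3.35
eef_pos: [408.9, -460.4, 231.4]
tool_rot: [3.141, -0.0, 0.245]
force: [1.6, -0.3, 0.2]
width: 85.6
gripper_force: 0.0
clock: 3.93
eef_pos: [503.2, -396.1, 231.1]
tool_rot: [3.141, 0.001, 0.246]
force: [-1.4, -1.1, -0.3]
width: 85.2
gripper_force: 0.0
```

```bash
python3 - <<'E'
from h import *
s=ctrl.read_state();print(s["eef_pos"],s["tool_rot"])
im=ctrl.get_image("wrist");cv2.imwrite("pics/w1.png",im["img"][:,:,::-1])
t=ctrl.trace("wrist","scraper");print([d["confidence"] for d in t])
print(fit([(im,t[0]["mask"])],SCR,[(538,-373,.255)]))
E
```

```text
[ 503.20497037 -396.0993182   231.14060928] [3.14146808e+00 1.01534279e-03 2.45827360e-01]
[0.89]
(array([ 5.34763394e+02, -3.72718007e+02,  2.54167548e-01]), np.float64(-0.9621564482029599))
```

View pics/w1.png

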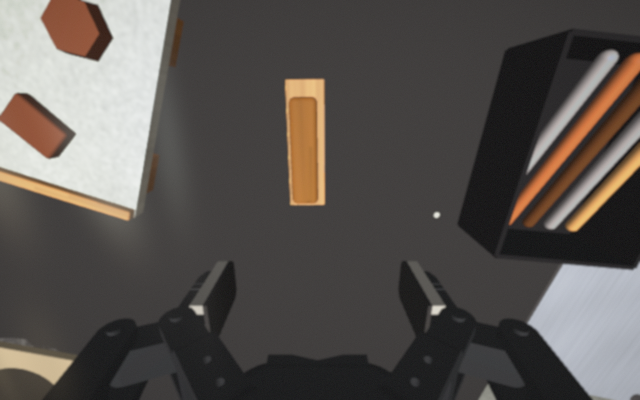

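The wrist view shows the scraper upright near pixel (140, 305), aligned with the tool. It's 37 mm ahead and 15 mm to the side. I'll align and descend.

```bash
python3 -m crank '[[[0.74,-0.3,0,0],[0.74,-0.29,0,0],[0,0,0.5,0],[0,0,1,0],[0,0,1,0],[0,0,1,0],[0,0,1,0],[0,0,0,0],[0,0,0,0]]]'
python3 - <<'E'
from h import *
s=ctrl.read_state();print(s["eef_pos"],s["tool_rot"])
im=ctrl.get_image("wrist")
t=ctrl.trace("wrist","scraper")
print(fit([(im,t[0]["mask"])],SCR,[(535,-373,.255)]))
E
```

```text
clock: 4.78
eef_pos: [533.7, -373.9, 118.0]
tool_rot: [-3.14, 0.003, 0.242]
force: [0.6, 0.0, 0.1]
width: 85.4
gripper_force: 0.0
[ 533.71650262 -373.86209509  118.02642295] [-3.14010803e+00  2.75809107e-03  2.42389627e-01]
(array([ 5.34956400e+02, -3.73066402e+02,  2.51895699e-01]), np.float64(-0.9313034188034188))
```

Within 1.5 mm. Descend 79 mm more and close.

```bash
python3 -m crank '[[[0.05,0,0.8,-0.1],[0,0,0.8,0],[0,0,0.8,0],[0,0,0.76,0],[0,0,0,0],[0,0,0,0]]]'
python3 -m crank '[[[0,0,0,0],[0,0,0,0],[0,0,0,0],[0,0,0,0],[0,0,0,0],[0,0,0,0],[0,0,0,0],[0,0,0,0]]]' 1
python3 -m crank '[[[0,0,0,0],[0,0,0,0],[0,0,-0.4,0],[0,0,-0.4,0],[0,0,0,0],[0,0,0,0]]]'
```

```text
clock: 5.38
eef_pos: [537.3, -373.1, 40.9]
tool_rot: [3.141, -0.0, 0.252]
force: [-0.4, -0.4, 0.2]
width: 85.7
gripper_force: 0.0
clock: 6.05
eef_pos: [537.5, -372.8, 40.8]
tool_rot: [3.141, -0.001, 0.253]
force: [-1.4, -0.2, 5.9]
width: 27.2
gripper_force: 59.2
clock: 6.55
eef_pos: [537.6, -372.8, 60.7]
tool_rot: [3.14, -0.001, 0.253]
force: [-0.4, 0.1, -3.5]
width: 27.3
gripper_force: 59.5
```

Gripped (27 mm, 59 N). Lift, turn to the board's yaw, and move over the −x lane start.

```bash
python3 -m crank '[[[0,0,-0.6,0.4],[0,0,-0.6,0.7],[0,0,-0.6,0.7],[0,0,-0.6,0.7],[0,0,-0.6,0.7],[0,0,-0.6,0.7],[0,0,0,0.3],[0,0,0,0],[0,0,0,0]]]'
python3 -m crank '[[[-0.2,-0.7,0,0],[-0.22,-0.8,0,0],[-0.22,-0.8,0,0],[-0.22,-0.8,0,0],[-0.22,-0.8,0,0],[-0.22,-0.8,0,0],[-0.22,-0.8,0,0],[-0.22,-0.8,0,0],[-0.2,-0.7,0,0],[0,0,0,0],[0,0,0,0]]]'
cat >> h.py <<'E'
B=np.array([546,-71,-.084])
def bf(p):
    d=np.array(p[:2])-B[:2];c,s=np.cos(B[2]),np.sin(B[2]);return np.array([c*d[0]+s*d[1],-s*d[0]+c*d[1]])
E
python3 - <<'E'
from h import *
s=ctrl.read_state();print(s["eef_pos"],s["tool_rot"],"tcp in board",bf(s["eef_pos"]))
im=ctrl.get_image("wrist");cv2.imwrite("pics/w2.png",im["img"][:,:,::-1])
for d in ctrl.place_of("wrist","chip1"):print(round(d["confidence"],2),bf(ray(im,d["position"],53)))
i2=ctrl.get_image("side");m=ctrl.trace("side","scraper")[0]["mask"]
h=s["eef_pos"][2]-40.8
for px in (SCR,):
    parts=[p+[0,0,h] for p in px];r=fit([(i2,m)],parts,[(s["eef_pos"][0],s["eef_pos"][1],-.084)]);print(r,bf(r[0]))
E
```

```text
clock: 7.3
eef_pos: [536.4, -371.9, 148.6]
tool_rot: [-3.141, 0.002, -0.082]
force: [-0.1, -0.4, -2.2]
width: 27.4
gripper_force: 59.7
clock: 8.22
eef_pos: [502.7, -192.6, 148.8]
tool_rot: [-3.141, 0.002, -0.08]
force: [0.2, -1.1, -1.5]
width: 27.4
gripper_force: 60.0
[ 502.67139221 -192.57951413  148.84610857] [-3.14068110e+00  2.03245356e-03 -7.99955303e-02] tcp in board [ -32.97516101 -124.78615814]
0.97 [ 56.61075287 -55.1218116 ]
0.72 [-45.35493022  82.32449781]
0.65 [45.54952899 69.76921507]
0.63 [-53.63668658 -20.78119653]
(array([ 5.03343019e+02, -1.93588250e+02, -1.19712412e-01]), np.float64(-0.7539138943248532)) [ -32.22126806 -125.73498723]
```

View pics/w2.png

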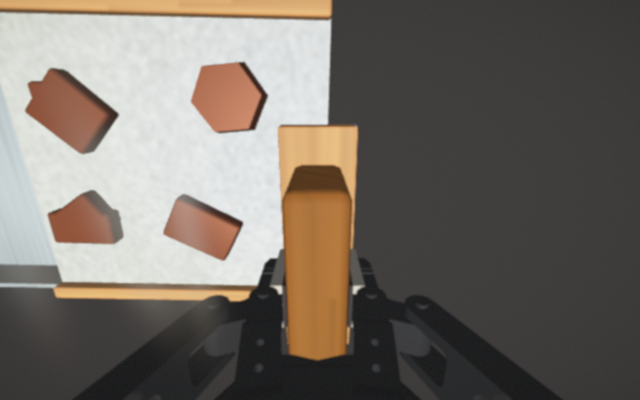

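The wrist view shows the scraper square to the board's open edge (col 330) with all four chips ahead of it. I'll lower it until contact.

```bash
python3 -m crank '[[[0,0,0.5,0],[0,0,0.6,0],[0,0,0.6,0],[0,0,0.5,0],[0,0,0.1,0],[0,0,0,0],[0,0,0,0]]]'
python3 -m crank '[[[0,0,0.06,0],[0,0,0.06,0],[0,0,0,0],[0,0,0,0],[0,0,0,0]]]'
```

```text
clock: 9.0
eef_pos: [503.5, -194.8, 92.6]
tool_rot: [3.141, -0.001, -0.084]
force: [0.1, 0.5, -2.2]
width: 27.4
gripper_force: 59.8
clock: 9.42
eef_pos: [503.5, -194.1, 89.6]
tool_rot: [3.141, -0.001, -0.083]
force: [-1.0, 0.1, -2.3]
width: 27.3
gripper_force: 59.8
```

```bash
python3 -m crank '[[[0,0,0.06,0],[0,0,0.06,0],[0,0,0,0],[0,0,0,0]]]'
python3 -m crank '[[[0,0,0.04,0],[0,0,0,0],[0,0,0,0],[0,0,0,0]]]'
```

```text
clock: 9.75
eef_pos: [503.1, -194.0, 86.2]
tool_rot: [-3.141, 0.0, -0.083]
force: [-0.0, 1.4, -2.6]
width: 27.0
gripper_force: 59.8
clock: 10.08
eef_pos: [503.3, -194.1, 85.7]
tool_rot: [3.142, -0.0, -0.083]
force: [-1.7, 0.3, 4.6]
width: 27.4
gripper_force: 60.6
```

Contact at the board surface. Now the first wipe along the −x lane.

```bash
python3 -m crank '[[[0,-0.2,0,0],[0,-0.35,0,0],[0,-0.35,0,0],[0,-0.35,0,0],[0,-0.35,0,0],[0,-0.35,0,0],[0,-0.35,0,0],[0,-0.35,0,0],[0,-0.35,0,0],[0,-0.35,0,0],[0,-0.35,0,0],[0,-0.35,0,0]]]'
cat > look.py <<'E'
from h import *
import sys
s=ctrl.read_state();print(s["eef_pos"],s["tool_rot"],s["force"],"board frame",bf(s["eef_pos"]))
for c in("scene","side","wrist"):
    im=ctrl.get_image(c)
    if len(sys.argv)>1: cv2.imwrite(f"pics/{sys.argv[1]}_{c}.png",im["img"][:,:,::-1])
    for d in ctrl.place_of(c,"chip1"):
        if d["confidence"]>.3:print(c,round(d["confidence"],2),"z53",np.round(bf(ray(im,d["position"],53))),"z12",np.round(bf(ray(im,d["position"],12))))
E
python3 look.py a
```

```text
clock: 11.08
eef_pos: [512.1, -93.2, 85.7]
tool_rot: [3.14, -0.001, -0.083]
force: [-1.4, -7.3, 4.9]
width: 27.6
gripper_force: 60.8
[512.12168288 -93.24461733  85.73001469] [ 3.14003797e+00 -1.41955266e-03 -8.32874517e-02] [-1.36759536 -7.330378    4.93927698] board frame [-31.89251346 -25.00861764]
scene 0.66 z53 [-45. 103.] z12 [-85. 109.]
scene 0.65 z53 [44. 67.] z12 [ 8. 72.]
scene 0.64 z53 [-61.  29.] z12 [-102.   32.]
scene 0.62 z53 [ 66. -26.] z12 [ 32. -26.]
side 0.91 z53 [-48.  95.] z12 [-20.  65.]
side 0.89 z53 [-58.  32.] z12 [-31.  -2.]
side 0.68 z53 [55. 66.] z12 [89. 34.]
side 0.56 z53 [ 86. -38.] z12 [123. -76.]
wrist 0.86 z53 [43. 69.] z12 [41. 90.]
wrist 0.85 z53 [ 70. -23.] z12 [ 74. -24.]
wrist 0.66 z53 [-45.  91.] z12 [-67. 117.]
wrist 0.62 z53 [-66.  33.] z12 [-94.  46.]
```

```bash
python3 -m crank '[[[0,-0.35,0,0],[0,-0.35,0,0],[0,-0.35,0,0],[0,-0.35,0,0],[0,-0.35,0,0],[0,-0.35,0,0],[0,-0.35,0,0],[0,-0.35,0,0],[0,-0.35,0,0],[0,-0.35,0,0]]]'
python3 -m crank '[[[0,-0.35,0,0],[0,-0.35,0,0],[0,-0.35,0,0],[0,-0.35,0,0],[0,-0.35,0,0],[0,-0.35,0,0],[0,0,0,0],[0,0,0,0],[0,0,0,0]]]'
python3 look.py b
```

```text
clock: 12.22
eef_pos: [519.0, -6.5, 85.8]
tool_rot: [3.14, -0.001, -0.084]
force: [-0.6, -7.3, 7.6]
width: 27.3
gripper_force: 60.9
clock: 12.97
eef_pos: [523.2, 48.2, 85.6]
tool_rot: [-3.141, -0.0, -0.082]
force: [-0.3, -1.7, 6.2]
width: 27.3
gripper_force: 60.9
[523.23057287  48.22281345  85.63284702] [-3.14057675e+00 -3.90721756e-04 -8.16114381e-02] [-0.25792744 -1.72903006  6.24596999] board frame [-32.692087   116.89205921]
scene 0.56 z53 [ 65. -18.] z12 [ 30. -17.]
scene 0.54 z53 [-44. 159.] z12 [-84. 168.]
scene 0.38 z53 [-33. 178.] z12 [-73. 188.]
side 0.7 z53 [-80. 184.] z12 [-55. 160.]
side 0.57 z53 [ 17. 204.] z12 [ 49. 180.]
side 0.54 z53 [-101.  206.] z12 [-76. 183.]
wrist 0.83 z53 [-57. 160.] z12 [-82. 170.]
wrist 0.66 z53 [ 70. -23.] z12 [ 74. -56.]
wrist 0.59 z53 [ 48. 165.] z12 [ 47. 176.]
```

View pics/b_side.png

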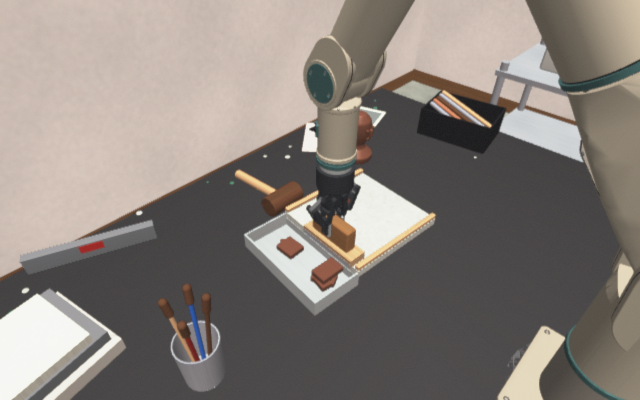

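The side view shows three chips in the tray: one at (247, 290) and two stacked at (272, 325). The hexagon is left at board (70, −22). I'll lift, go back and wipe the +x lane.

```bash
python3 -m crank '[[[0,0,-0.6,0],[0,0,-0.7,0],[0,0,-0.7,0],[0,0,-0.6,0],[0.2,0.6,0,0],[0.25,0.8,0,0],[0.25,0.8,0,0],[0.25,0.8,0,0],[0.25,0.8,0,0],[0.25,0.8,0,0],[0.25,0.8,0,0],[0.25,0.8,0,0]]]'
python3 -m crank '[[[0.25,0.8,0,0],[0.25,0.8,0,0],[0.2,0.6,0,0],[0.2,0.5,0,0],[0,0,0,0],[0,0,0,0],[0,0,0,0]]]'
python3 look.py
```

```text
clock: 14.27
eef_pos: [558.3, -110.0, 149.2]
tool_rot: [-3.139, 0.003, -0.081]
force: [0.5, -0.1, -2.6]
width: 27.2
gripper_force: 60.0
clock: 14.85
eef_pos: [575.5, -178.6, 149.7]
tool_rot: [-3.139, 0.002, -0.081]
force: [-0.6, -0.6, -2.7]
width: 27.3
gripper_force: 59.6
[ 575.45172895 -178.63730974  149.72448501] [-3.13937461e+00  1.72249863e-03 -8.12614908e-02] [-0.59438983 -0.56293923 -2.67954645] board frame [  38.37878926 -104.78675165]
scene 0.78 z53 [-36. 168.] z12 [-76. 178.]
scene 0.77 z53 [ 62. -17.] z12 [ 27. -16.]
scene 0.53 z53 [ 90. 160.] z12 [ 56. 169.]
scene 0.41 z53 [-41. 172.] z12 [-81. 182.]
side 0.95 z53 [ 18. 199.] z12 [ 50. 175.]
side 0.74 z53 [-76. 183.] z12 [-49. 158.]
side 0.73 z53 [-97. 204.] z12 [-72. 180.]
side 0.53 z53 [ 81. -26.] z12 [117. -64.]
side 0.44 z53 [-42.  44.] z12 [-14.  11.]
wrist 0.78 z53 [-44. 139.] z12 [-73. 181.]
wrist 0.64 z53 [-57. 139.] z12 [-88. 181.]
wrist 0.6 z53 [ 70. -25.] z12 [ 61. -11.]
wrist 0.59 z53 [ 60. 132.] z12 [ 49. 173.]
```

```bash
python3 -m crank '[[[-0.2,0,0.4,0],[0,0,0.6,0],[0,0,0.6,0],[0,0,0.5,0],[0,0,0.3,0],[0,0,0,0],[0,0,0,0],[0,0,0.06,0],[0,0,0.04,0],[0,0,0,0],[0,0,0,0]]]'
```

```text
clock: 16.07
eef_pos: [571.1, -180.9, 88.3]
tool_rot: [3.141, -0.001, -0.083]
force: [-0.7, -0.1, -2.5]
width: 27.3
gripper_force: 59.8
```

```bash
python3 -m crank '[[[0,0,0.06,0],[0,0,0.06,0],[0,0,0,0],[0,0,0,0],[0,0,0,0]]]'
python3 -m crank '[[[0,-0.2,0,0],[0,-0.35,0,0],[0,-0.35,0,0],[0,-0.35,0,0],[0,-0.35,0,0],[0,-0.35,0,0],[0,-0.35,0,0],[0,-0.35,0,0],[0,-0.35,0,0],[0,-0.35,0,0],[0,-0.35,0,0],[0,-0.35,0,0]]]'
python3 look.py
```

```text
clock: 16.48
eef_pos: [571.2, -181.0, 85.7]
tool_rot: [3.142, -0.001, -0.083]
force: [-1.0, 0.3, 5.4]
width: 27.4
gripper_force: 60.8
clock: 17.48
eef_pos: [580.2, -82.0, 85.8]
tool_rot: [3.138, -0.003, -0.084]
force: [-0.1, -5.4, 5.7]
width: 27.5
gripper_force: 60.9
[580.23524911 -81.97936143  85.78893349] [ 3.13846845e+00 -2.88828327e-03 -8.43233428e-02] [-0.07243685 -5.40709075  5.68757309] board frame [35.03572031 -8.06826879]
scene 0.7 z53 [-55. 168.] z12 [-95. 178.]
scene 0.69 z53 [ 89. 156.] z12 [ 55. 165.]
scene 0.68 z53 [53. 48.] z12 [17. 52.]
scene 0.4 z53 [-34. 176.] z12 [-74. 186.]
side 0.79 z53 [87. 42.] z12 [124.   8.]
side 0.78 z53 [-99. 206.] z12 [-74. 182.]
side 0.78 z53 [ 18. 200.] z12 [ 50. 176.]
side 0.68 z53 [-76. 188.] z12 [-50. 163.]
wrist 0.94 z53 [66. 46.] z12 [54. 58.]
wrist 0.93 z53 [-51. 144.] z12 [-90. 179.]
wrist 0.74 z53 [ 61. 142.] z12 [ 47. 176.]
wrist 0.65 z53 [-34. 145.] z12 [-69. 180.]
```

```bash
python3 -m crank '[[[0,-0.35,0,0],[0,-0.35,0,0],[0,-0.35,0,0],[0,-0.35,0,0],[0,-0.35,0,0],[0,-0.35,0,0],[0,-0.35,0,0],[0,-0.35,0,0],[0,-0.35,0,0],[0,-0.35,0,0]]]'
python3 -m crank '[[[0,-0.35,0,0],[0,-0.35,0,0],[0,-0.35,0,0],[0,-0.35,0,0],[0,0,0,0],[0,0,0,0],[0,0,-0.5,0],[0,0,-0.7,0],[0,0,-0.7,0],[0,0,-0.6,0],[0,0,0,0]]]'
python3 look.py c
```

```text
clock: 18.62
eef_pos: [587.4, 4.9, 85.8]
tool_rot: [3.138, -0.002, -0.085]
force: [1.1, -6.6, 8.1]
width: 27.5
gripper_force: 60.9
clock: 19.53
eef_pos: [591.1, 43.2, 150.3]
tool_rot: [-3.14, -0.005, -0.083]
force: [0.1, 0.9, -1.8]
width: 27.2
gripper_force: 59.8
[591.05917612  43.19841759 150.27828691] [-3.13985491 -0.00460601 -0.08250189] [ 0.10926407  0.88610211 -1.80095956] board frame [ 35.31891072 117.57628366]
scene 0.71 z53 [ 75. 168.] z12 [ 40. 178.]
scene 0.59 z53 [-45. 167.] z12 [-85. 177.]
scene 0.46 z53 [ 81. 161.] z12 [ 47. 170.]
scene 0.42 z53 [-37. 180.] z12 [-76. 190.]
side 0.83 z53 [-81. 187.] z12 [-55. 163.]
side 0.83 z53 [ 16. 202.] z12 [ 48. 179.]
side 0.7 z53 [ 49. 184.] z12 [ 83. 159.]
side 0.59 z53 [-99. 200.] z12 [-74. 177.]
wrist 0.86 z53 [ 59. 167.] z12 [ 49. 176.]
wrist 0.75 z53 [ 70. 164.] z12 [ 62. 172.]
wrist 0.5 z53 [-43. 172.] z12 [-71. 182.]
```

```bash
python3 -c "
import cv2,numpy as np
a=cv2.imread('pics/c_side.png')[170:320,220:460];b=cv2.imread('pics/c_scene.png')[140:240,220:380]
cv2.imwrite('pics/c.png',np.vstack([cv2.resize(a,(480,300)),cv2.resize(b,(480,300))]))"
```

```text
(no output)
```

View pics/c.png

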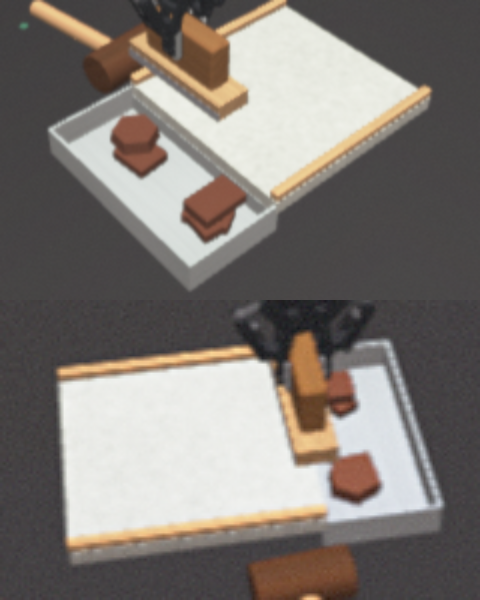

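All four chips lie in the tray in two flat stacks of two, and the board is empty. Now I'll carry the scraper back to its free bench spot.

```bash
python3 -m crank '[[[0,0.6,0,0],[-0.05,0.9,0,0],[-0.05,0.9,0,0],[-0.05,0.9,0,0],[-0.05,0.9,0,0],[-0.05,0.9,0,0],[-0.05,0.9,0,0],[-0.05,0.9,0,0],[-0.05,0.9,0,0],[-0.05,0.9,0,0],[-0.05,0.9,0,0],[-0.05,0.9,0,0]]]'
python3 -m crank '[[[-0.05,0.9,0,0],[-0.05,0.9,0,0],[-0.05,0.9,0,0],[-0.05,0.9,0,0],[-0.05,0.9,0,0],[-0.05,0.9,0,0],[0,0.7,0,0],[0,0.4,0,0],[0,0,0,0],[0,0,0,0],[0,0,0,0]]]'
python3 -m crank '[[[0,0,0.6,0],[0,0,0.8,0],[0,0,0.8,0],[0,0,0.8,0],[0,0,0.6,0],[0,0,0.3,0],[0,0,0,0],[0,0,0,0]]]'
```

```text
clock: 20.83
eef_pos: [553.1, -219.2, 146.4]
tool_rot: [-3.141, 0.002, -0.083]
force: [-0.4, -0.8, -1.6]
width: 27.5
gripper_force: 59.9
clock: 21.75
eef_pos: [533.4, -377.4, 146.8]
tool_rot: [-3.139, 0.001, -0.082]
force: [0.1, 0.8, -2.7]
width: 27.8
gripper_force: 59.7
clock: 22.42
eef_pos: [533.5, -378.7, 50.0]
tool_rot: [-3.141, -0.0, -0.082]
force: [0.0, -1.2, -1.6]
width: 27.3
gripper_force: 59.8
```

```bash
python3 -m crank '[[[0,0,0.1,0],[0,0,0.1,0],[0,0,0.1,0],[0,0,0.06,0],[0,0,0,0],[0,0,0,0],[0,0,0,0]]]'
```

```text
clock: 23.0
eef_pos: [533.0, -379.7, 40.9]
tool_rot: [3.142, -0.0, -0.083]
force: [-0.7, -0.6, -3.1]
width: 27.5
gripper_force: 59.8
```

```bash
python3 -m crank '[[[0,0,0.03,0],[0,0,0.02,0],[0,0,0,0],[0,0,0,0],[0,0,0,0]]]'
python3 -m crank '[[[0,0,0,0],[0,0,0,0],[0,0,0,0],[0,0,0,0],[0,0,0,0],[0,0,0,0],[0,0,0,0]]]' -1
python3 -m crank '[[[0,0,-0.4,0],[0,0,-0.6,0],[0,0,-0.8,0],[0,0,-0.8,0],[0,0,-0.8,0],[0,0,-0.8,0],[0,0,-0.6,0],[0,0,0,0],[0,0,0,0]]]'
python3 - <<'E'
from h import *
im=ctrl.get_image("wrist");cv2.imwrite("pics/end.png",im["img"][:,:,::-1])
m=ctrl.trace("wrist","scraper")[0]["mask"];r=fit([(im,m)],SCR,[(533,-379,-.083)]);print(r,bf(r[0]))
E
python3 look.py e
```

```text
clock: 23.42
eef_pos: [533.0, -379.8, 40.7]
tool_rot: [3.142, -0.0, -0.083]
force: [-2.2, 0.5, 5.3]
width: 27.2
gripper_force: 60.7
clock: 24.0
eef_pos: [532.9, -379.6, 39.5]
tool_rot: [-3.142, 0.0, -0.083]
force: [0.1, 0.3, -0.2]
width: 85.4
gripper_force: 0.0
clock: 24.75
eef_pos: [533.5, -380.0, 161.0]
tool_rot: [3.14, -0.002, -0.083]
force: [0.1, 0.4, -0.4]
width: 85.1
gripper_force: 0.0
(array([ 5.32486189e+02, -3.78789649e+02, -7.90891923e-02]), np.float64(-0.9394565859421146)) [  12.3577744  -307.83823102]
[ 532.46812943 -379.14545479  158.95667983] [-3.14079263e+00  1.11573580e-03 -8.31125568e-02] [ 1.09007276 -0.34333883 -0.46537702] board frame [  12.3696309  -308.19429758]
scene 0.72 z53 [ 75. 168.] z12 [ 41. 178.]
scene 0.6 z53 [-28. 186.] z12 [-67. 197.]
scene 0.5 z53 [-58. 169.] z12 [-98. 178.]
scene 0.46 z53 [ 89. 161.] z12 [ 55. 170.]
side 0.76 z53 [-100.  201.] z12 [-75. 178.]
side 0.67 z53 [-83. 180.] z12 [-57. 156.]
side 0.62 z53 [ 64. 180.] z12 [ 98. 155.]
side 0.54 z53 [ 18. 198.] z12 [ 50. 174.]
```

View pics/e_scene.png

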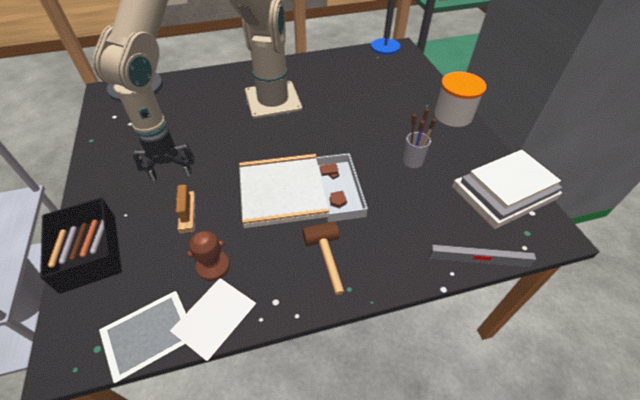

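The scene shows the scraper upright on the bench at (212, 186), the chips in the tray at (170, 330) and (198, 338), and the bystanders unmoved. The gripper is clear, so I'm handing in.

```bash
python3 -c "
from cell import ctrl
print(ctrl.finish_job())"
```

```text
the job is handed in; nothing more can be done
None
```

All four chips are in the catch tray, the scraper stands released on its sole on the bench well clear of board and tray, the pot, head and mallet look unmoved, and the job was handed in at about 25 s; no verdict was returned.

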